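Line up the condiments by height on the serving tray

TASK

Lay out the serving tray: stand the pepper mill, the spice jar, the salt shaker and the food tin on the four coasters in order of height, the tallest on the coaster next to the tray's steel handle and then each shorter one further from it. Each stands upright in the middle of its own coaster, to within about a centimetre, and is let go. Tip none of them over on the way, and leave the mug where it is.

Things in the scene. Friction and masses are not known exactly. Their poses are not given: they have to be found in the camera images.
- pepper_mill_center (a point): Turned dark-brown wooden pepper mill with a small steel knob on top, 170 mm high, round, 58 mm across at the widest (body, lowest 122 mm) and 49 mm at its head (123 to 159 mm up), about 0.18 kg. The point is on its axis, half-way up (85 mm above its underside); z points up. Loose; starts upright on the worktop.
- spice_jar_center (a point): Round clear spice jar with a green and white label and a red screw cap, 106 mm high, 45 mm across, about 0.11 kg; the cap is fixed on. The point is on its axis, half-way up (53 mm above its underside); z points up. Loose; starts upright on the worktop.
- salt_shaker_center (a point): Round glass salt shaker with a grey metal dome top, 90 mm high, body 44 mm across (up to 66 mm high), top 34 mm across, about 0.1 kg. The point is on its axis, half-way up (45 mm above its underside); z points up. Loose; starts upright on the worktop.
- food_tin_center (a point): Round closed food tin with a cream paper label, 72 mm high, 57 mm across, about 0.18 kg. The point is on its axis, half-way up (36 mm above its underside); z points up. Loose; starts upright on the worktop.
- coaster_1: Round flat cork coaster, 70 mm across, 5 mm thick, with a pale ring on it; fixed on the wooden tray (432 x 104 mm, its top 14 mm above the worktop). The four coasters are alike, in one row along the tray, 86 mm from centre to centre; this is the end coaster on the robot's left. Origin: centre of its underside, so things stand 5 mm above it (19 mm above the worktop); z up, y along the row to the left.
- coaster_2: Round flat cork coaster, 70 mm across, 5 mm thick, with a pale ring on it; fixed on the wooden tray (432 x 104 mm, its top 14 mm above the worktop). The four coasters are alike, in one row along the tray, 86 mm from centre to centre; this is second from the robot's left. Origin: centre of its underside, so things stand 5 mm above it (19 mm above the worktop); z up, y along the row to the left.
- coaster_3: Round flat cork coaster, 70 mm across, 5 mm thick, with a pale ring on it; fixed on the wooden tray (432 x 104 mm, its top 14 mm above the worktop). The four coasters are alike, in one row along the tray, 86 mm from centre to centre; this is third from the robot's left. Origin: centre of its underside, so things stand 5 mm above it (19 mm above the worktop); z up, y along the row to the left.
- coaster_4: Round flat cork coaster, 70 mm across, 5 mm thick, with a pale ring on it; fixed on the wooden tray (432 x 104 mm, its top 14 mm above the worktop). The four coasters are alike, in one row along the tray, 86 mm from centre to centre; this is the end coaster on the robot's right. Origin: centre of its underside, so things stand 5 mm above it (19 mm above the worktop); z up, y along the row to the left.
- tray_handle: Steel wire handle standing across one end of the tray, 80 mm wide, 38 mm high, fixed, 71 mm beyond the centre of the nearest coaster; it may be at the left or the right end (the other end has only a low dark wooden strip, 8 mm high). Origin: centre of its underside on the tray top.
- mug: White mug, red-brown inside, 98 mm high, 89 mm across, 120 mm with its handle (towards its -y). Loose; not part of the job, to be left where it stands. Origin: middle of its underside (handle included); z up.
Things that resemble listed ones, but are neither listed nor needed, are in the scene too. Leave any blue look-alike of the part that bears spice_jar_center alone.

How it is judged:
By the outcome, as a careful person would: the job done as asked, in the order asked, and still so for the second after the job is handed in, with the robot touching nothing.
It also fails if it takes over 118 s, if anything falls off the work surface, if the arm or the gripper's body presses on something with over 40 N, if the wrist force passes 120 N, or if a joint passes its speed limit or range.

ROBOT

A 7-joint arm with a two-finger parallel gripper is mounted at the origin on the work surface; the furniture and walls round the work are solid. World frame = base frame: x ahead of the robot, y to its left, z up, the work surface at z = 0. Lengths are in m, angles in rad, forces in N, time in s.
With the tool pointing down it reaches from about 0.4 to 0.85 m from the base axis. Payload 10.4 kg.
Tool frame: the origin (TCP) lies between the finger pads; the fingertips stand 11 mm ahead of it and the grasp point (between the pads) lies 8 mm behind it; x points along the fingers, y is the direction in which the jaws open and shut, and the axes are right-handed (so a half turn about x gives the same grasp; the last joint's range is limited). The gripper opens to 87 mm and grips with 3 to 60 N. Pads are 19 mm wide; open, the fingers measure 117 mm over their backs; the gripper's body (75 mm by 190 mm) begins 51 mm behind the grasp point.
Start: joints at [1.316, 0.332, -0.065, 1.46, 0.022, 1.35, -0.088], TCP at [0.144, -0.608, 0.234] pointing down, gripper open.
Joint ranges: [-2.6, 2.6], [-0.5, 2.12], [-1.47, 1.34], [0.16, 2.42], [-1.27, 4.41], [0.06, 2.06], [-2.6, 2.6]. Speed limits (rad/s): [2.22, 2.22, 2.79, 2.79, 3.14, 3.14, 3.14].

INTERFACE

Orientations are given as a unit quaternion [x, y, z, w].
In Python, from bench import r, cams, ticket gives the robot as it stands. The module is installed in compiled form; this text tells all that it offers.
- The arm moves only by the tool drive_tool, never from a script. Its argument "moves" is text: rows parted by semicolons, each of 5 numbers parted by spaces: the shift along the world's x, y, z in m, then the turn about the world's z in degrees, then the closure, from 0 (fully open) to 1 (shut). In form: x y z twist grip; .... A call has 1 to 20 rows; each row shifts and turns the commanded pose from where the row before left it; what a row does not reach is not made up. A row lasts 1/8 s, in which the tool goes at most 62.5 mm and 10.7 degrees, less where a joint would pass 70% of its speed; a pose out of reach is approached as far as the arm can. A call is refused whole if a number of a shift passes 0.0625 or a number of a turn 10.7, either way. A call with a gripper value outside its range is refused whole. The fingers move at their own pace and stop on an object; "newtons" is the grip in N (left out, the last holds). Time passes only in rows, so rows that do not move let the fingers close. It gives the time, the measured TCP pose, the force and the opening at its end, in the units of the state.
- r.read_state(): the state, without advancing time (a new reading comes with each control period).
- cams.camera(name): name is "scene" or "top" or "wrist"; returns a dict with "color" (420x560x3 uint8, red, green, blue), "fx", "fy", "cx", "cy" (pixels), "extrinsics" (4x4, takes a point from camera to world coordinates). Camera axes: x right, y down, z forward; pixel columns grow to the right and rows downward; lengths in m; the calibration is good to about 2 mm. A picture is of the moment at which its call begins. There is no depth.
- ticket.close_job(): hands the job in, once; it reports no verdict.
The state is a dict: "time": time; "joint_positions": joint angles; "joint_vel": joint speeds; "joint_torque": joint torques, N m; "ee_pos": TCP position; "eef_rot": TCP orientation; "ft_force": force on the tool from outside, world axes, zero at the start; "torque": the same for the moment, N m; "width": finger opening in m.
Only numpy, scipy, OpenCV 4.12 (cv2) and the standard library are available. Lean on these libraries where they do the work, as an engineer would, in place of code of your own. Each camera call takes 0.05 s, during which the arm holds its last target.

## Working session

There is one attempt and no reset: what is moved stays moved. The work goes in short steps, Python scripts to look and compute and a tool call to move; the robot and the scene stay as the last step left them, time stands still between calls to the robot, and variables do not carry over. Pictures are saved under pics/ and viewed, and the job is handed in when it is done.

Besides the shell and the picture viewer there is one more tool, called after "Request:" by a JSON object that holds its "api" and its "payload". drive_tool: Moves the arm, as the interface text tells. Its arguments: {"type":"object","properties":{"moves":{"type":"string"},"newtons":{"type":"number"}},"required":["moves"]}

```bash
mkdir -p pics; python3 - <<'E'
from bench import r,cams
import cv2,numpy as np
s=r.read_state();print(s)
for n in("scene","top","wrist"):
    c=cams.camera(n);cv2.imwrite(f"pics/{n}0.png",c["color"][:,:,::-1]);print(n,c["fx"],c["fy"],c["cx"],c["cy"],np.round(c["extrinsics"],3).tolist())
E
```

```text
{'time': 0.0, 'joint_positions': array([ 1.31640763,  0.33286254, -0.06468671,  1.46093353,  0.02158887,
        1.34988358, -0.08848565]), 'joint_vel': array([ 0.00155816,  0.00203149,  0.00025108,  0.00098092,  0.00054092,
       -0.00054681, -0.00066726]), 'joint_torque': array([-1.13784794e-03, -6.23242950e+01,  2.40759202e-02, -3.89909542e+01,
       -6.14338880e-02,  3.93756072e-02,  1.21135731e-04]), 'ee_pos': array([ 0.14348205, -0.60793387,  0.23276343]), 'eef_rot': array([-0.70228529, -0.08225952,  0.7024394 , -0.0812873 ]), 'ft_force': array([ 0.34500378, -0.18109096, -0.29530124]), 'torque': array([-0.0197683 ,  0.01041987, -0.02451425]), 'width': 0.08668381404936253}
scene 523.6392870265445 523.6392870265445 271.624146207978 203.88838335745908 [[-0.413, 0.738, -0.534, 1.071], [0.911, 0.345, -0.227, 0.362], [0.017, -0.58, -0.814, 1.013], [0.0, 0.0, 0.0, 1.0]]
top 488.98293051218485 488.98293051218485 276.35052096549225 211.9362853992351 [[-0.03, -0.985, 0.168, 0.318], [-0.999, 0.034, 0.02, 0.117], [-0.026, -0.168, -0.986, 1.068], [0.0, 0.0, 0.0, 1.0]]
wrist 309.1835177597326 309.1835177597326 281.79322047274525 210.40390117421475 [[0.229, -0.941, -0.25, 0.212], [-0.973, -0.222, -0.058, -0.592], [-0.001, 0.257, -0.966, 0.385], [0.0, 0.0, 0.0, 1.0]]
```

View pics/scene0.png

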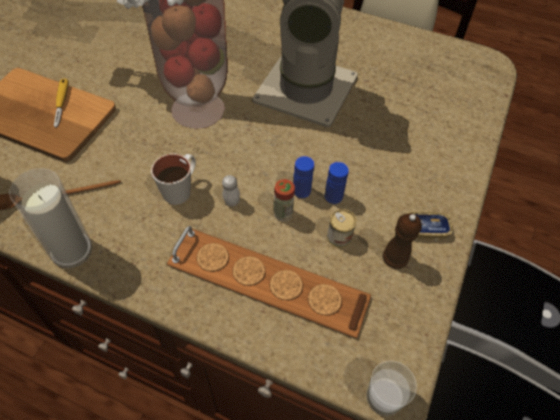

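View pics/top0.png

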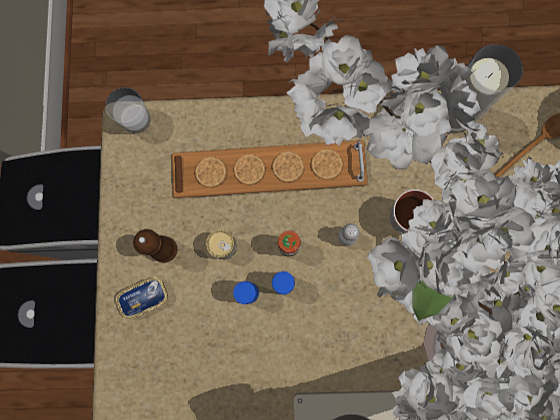

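View pics/wrist0.png

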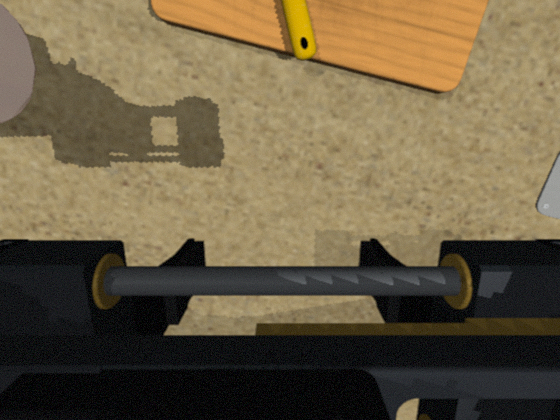

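The top view shows the tray with its steel handle at the right end, (360,160), which is the robot's right. That puts coaster_4 next to the handle. From left to right: mill (150,243), tin (221,244), red-capped jar (289,241), shaker (349,232), mug (412,208). The blue look-alikes at (245,292) and (283,282) are to be left alone. The spare blue tin is at (142,297). The vase with flowers stands on the robot's right.

```bash
cat > h.py <<'E'
from bench import r,cams
import cv2,numpy as np
def ray(c,u,v):
    E=c["extrinsics"];d=E[:3,:3]@np.array([(u-c["cx"])/c["fx"],(v-c["cy"])/c["fy"],1]);return E[:3,3],d
def onz(c,u,v,z):
    o,d=ray(c,u,v);return o+d*(z-o[2])/d[2]
def proj(c,p):
    E=c["extrinsics"];q=E[:3,:3].T@(np.array(p)-E[:3,3]);return np.array([c["fx"]*q[0]/q[2]+c["cx"],c["fy"]*q[1]/q[2]+c["cy"]])
def tri(c1,p1,c2,p2):
    o1,d1=ray(c1,*p1);o2,d2=ray(c2,*p2);d1/=np.linalg.norm(d1);d2/=np.linalg.norm(d2)
    t=np.linalg.lstsq(np.c_[d1,-d2],o2-o1,rcond=None)[0];a=o1+d1*t[0];b=o2+d2*t[1];return (a+b)/2,np.linalg.norm(a-b)
E
python3 - <<'E'
from h import *
s=cams.camera("scene");t=cams.camera("top")
for n,c,p,z in [("vasebase",s,(198,108),0),("mug",s,(172,165),.098),("coffee/base plate",s,(306,88),0),("candle base",s,(68,250),0),("glass",s,(391,385),0)]:
    print(n,np.round(onz(c,*p,z),3))
for n,p,z in [("mill knob",(145,239),.17),("tin",(221,244),.072),("jar",(289,241),.106),("salt",(349,231),.09),("mug",(412,208),.098),("c1",(211,171),.019),("c2",(249,169),.019),("c3",(288,166),.019),("c4",(327,164),.019),("h",(361,161),.04)]:
    q=onz(t,*p,z);print(n,np.round(q,3),"scene",np.round(proj(s,q)))
print("tcp in scene",proj(s,[.144,-.608,.234]))
hs=cv2.cvtColor(t["color"],cv2.COLOR_RGB2HSV)
cv2.imwrite("pics/topcrop.png",cv2.resize(t["color"][120:320,110:430,::-1],(800,500),interpolation=cv2.INTER_CUBIC))
cv2.imwrite("pics/scenecrop.png",cv2.resize(s["color"][140:340,140:460,::-1],(800,500),interpolation=cv2.INTER_CUBIC))
E
```

```text
vasebase [ 0.2   -0.235  0.   ]
mug [ 0.468 -0.142  0.098]
coffee/base plate [-0.     0.001  0.   ]
candle base [ 0.713 -0.278  0.   ]
glass [0.697 0.462 0.   ]
mill knob [0.429 0.381 0.17 ] scene [409. 215.]
tin [0.425 0.253 0.072] scene [342. 219.]
jar [0.423 0.114 0.106] scene [284. 187.]
salt [ 0.441 -0.007  0.09 ] scene [231. 179.]
mug [ 0.482 -0.134  0.098] scene [172. 170.]
c1 [0.594 0.281 0.019] scene [323. 299.]
c2 [0.595 0.196 0.019] scene [286. 284.]
c3 [0.599 0.11  0.019] scene [248. 270.]
c4 [0.6   0.024 0.019] scene [212. 256.]
h [ 0.599 -0.048  0.04 ] scene [182. 238.]
tcp in scene [ 72.57514054 -15.97841822]
```

View pics/topcrop.png

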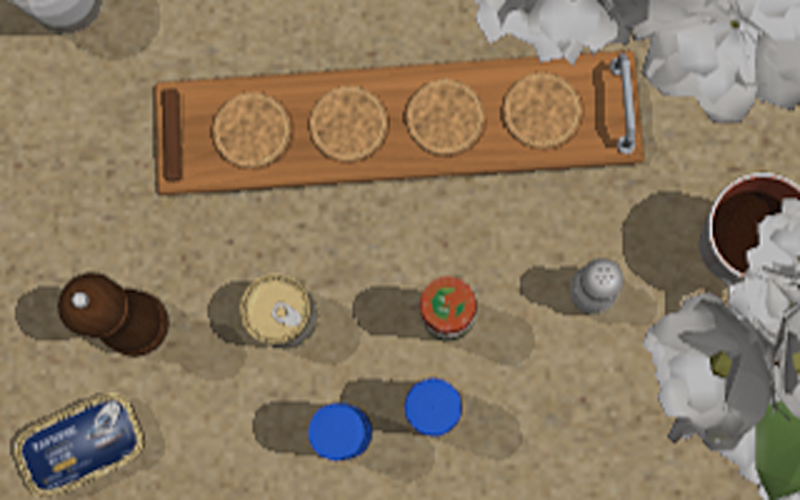

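View pics/scenecrop.png

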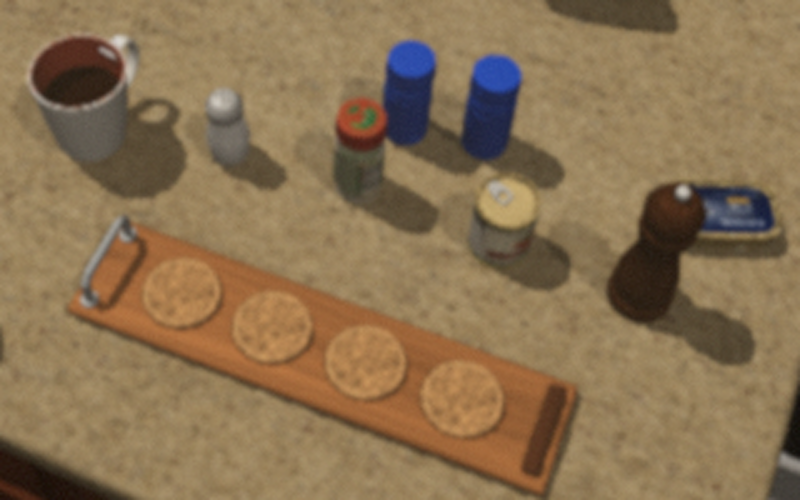

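```bash
python3 - <<'E'
from h import *
s=cams.camera("scene");t=cams.camera("top")
for p in [(290,10),(340,60),(340,130),(400,150),(375,260),(430,300),(420,390),(545,290),(480,60)]:
    print(p,[(z,np.round(onz(t,*p,z)[:2],2).tolist(),np.round(proj(s,onz(t,*p,z))).tolist()) for z in (.5,.6,.7,.8,.9)])
print([(z,np.round(proj(s,[.2,-.235,z])).tolist()) for z in (0,.1,.2,.3,.4)])
E
```

```text
(290, 10) [(0.5, [0.67, 0.1], [211.0, 140.0]), (0.6, [0.61, 0.11], [231.0, 50.0]), (0.7, [0.55, 0.11], [254.0, -54.0]), (0.8, [0.49, 0.11], [281.0, -177.0]), (0.9, [0.42, 0.11], [313.0, -324.0])]
(340, 60) [(0.5, [0.6, 0.04], [198.0, 93.0]), (0.6, [0.55, 0.06], [218.0, 14.0]), (0.7, [0.5, 0.07], [241.0, -80.0]), (0.8, [0.45, 0.08], [270.0, -192.0]), (0.9, [0.4, 0.1], [305.0, -330.0])]
(340, 130) [(0.5, [0.51, 0.05], [230.0, 56.0]), (0.6, [0.48, 0.06], [246.0, -15.0]), (0.7, [0.44, 0.07], [264.0, -100.0]), (0.8, [0.41, 0.09], [287.0, -204.0]), (0.9, [0.38, 0.1], [316.0, -335.0])]
(400, 150) [(0.5, [0.48, -0.02], [198.0, 33.0]), (0.6, [0.46, 0.0], [216.0, -33.0]), (0.7, [0.43, 0.03], [238.0, -114.0]), (0.8, [0.4, 0.05], [265.0, -213.0]), (0.9, [0.37, 0.08], [300.0, -339.0])]
(375, 260) [(0.5, [0.35, 0.02], [256.0, -5.0]), (0.6, [0.35, 0.03], [267.0, -63.0]), (0.7, [0.34, 0.05], [282.0, -135.0]), (0.8, [0.34, 0.07], [300.0, -226.0]), (0.9, [0.33, 0.09], [324.0, -344.0])]
(430, 300) [(0.5, [0.31, -0.04], [237.0, -27.0]), (0.6, [0.31, -0.01], [250.0, -82.0]), (0.7, [0.31, 0.01], [266.0, -149.0]), (0.8, [0.31, 0.04], [286.0, -235.0]), (0.9, [0.31, 0.07], [313.0, -348.0])]
(420, 390) [(0.5, [0.21, -0.02], [270.0, -51.0]), (0.6, [0.23, 0.0], [279.0, -101.0]), (0.7, [0.25, 0.03], [291.0, -164.0]), (0.8, [0.27, 0.05], [307.0, -245.0]), (0.9, [0.29, 0.08], [328.0, -352.0])]
(545, 290) [(0.5, [0.31, -0.17], [170.0, -43.0]), (0.6, [0.32, -0.12], [189.0, -95.0]), (0.7, [0.32, -0.07], [212.0, -159.0]), (0.8, [0.32, -0.02], [241.0, -242.0]), (0.9, [0.32, 0.03], [280.0, -352.0])]
(480, 60) [(0.5, [0.6, -0.13], [99.0, 56.0]), (0.6, [0.55, -0.08], [128.0, -16.0]), (0.7, [0.5, -0.04], [163.0, -101.0]), (0.8, [0.45, 0.0], [205.0, -206.0]), (0.9, [0.4, 0.05], [258.0, -336.0])]
[(0, [198.0, 108.0]), (0.1, [194.0, 80.0]), (0.2, [190.0, 48.0]), (0.3, [185.0, 11.0]), (0.4, [179.0, -31.0])]
```

```bash
python3 - <<'E'
from h import *
t=cams.camera("scene")["color"]
cv2.imwrite("pics/v.png",cv2.resize(t[0:130,0:330,::-1],(800,315)))
E
```

```text
(no output)
```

View pics/v.png

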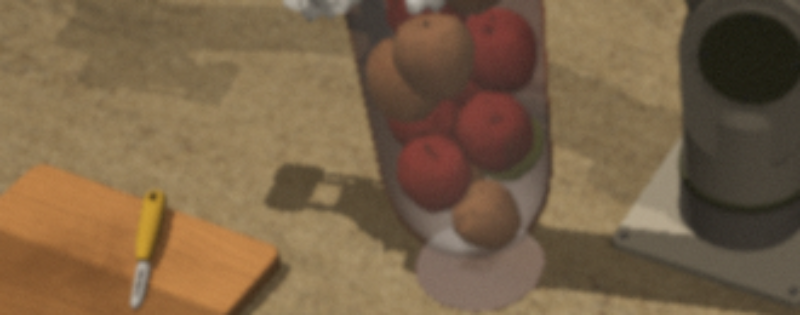

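```bash
python3 - <<'E'
from h import *
from scipy.spatial.transform import Rotation as R
s=cams.camera("scene");t=cams.camera("top")
# crops -> pixel by eye: top crop scale2.5 off(110,120); scene crop off(140,140)
T=lambda a:(a[0]/2.5+110-.3,a[1]/2.5+120-.3); S=lambda a:(a[0]/2.5+140-.3,a[1]/2.5+140-.3)
for n,a,b,z in [("c1",(252,130),(462,399),.019),("c2",(348,123),(366,361),.019),("c3",(445,117),(272,326),.019),("c4",(542,110),(181,292),.019),
  ("knob",(80,299),(683,192),.168),("tin",(276,309),(506,204),.072),("jar",(449,306),(361,121),.106)]:
    m,g=tri(t,T(a),s,S(b));print(n,"top",np.round(onz(t,*T(a),z)[:2],4),"scene",np.round(onz(s,*S(b),z)[:2],4),"tri",np.round(m,4),round(g,4))
# colour masks
def blob(c,lo,hi,box):
    h=cv2.cvtColor(c["color"],cv2.COLOR_RGB2HSV);m=cv2.inRange(h,lo,hi);k=np.zeros_like(m);x0,y0,x1,y1=box;k[y0:y1,x0:x1]=m[y0:y1,x0:x1]
    q=max(cv2.findContours(k,cv2.RETR_EXTERNAL,cv2.CHAIN_APPROX_NONE)[0],key=cv2.contourArea);return cv2.fitEllipse(q)
e=blob(t,(0,120,100),(12,255,255),(270,225,310,260));print("jar cap top",e,onz(t,*e[0],.106))
e=blob(t,(15,60,120),(30,255,255),(200,225,235,250));print(e)
X=R.from_quat(r.read_state()["eef_rot"]).as_matrix();print(np.round(X,3))
E
python3 - <<'E'
import sys;sys.path.insert(0,'.')
from h import *
t=cams.camera("top")["color"];s=cams.camera("scene")["color"]
a=cv2.resize(t[205:265,315:375,::-1],(400,400),interpolation=cv2.INTER_CUBIC);b=cv2.resize(s[160:220,200:260,::-1],(400,400),interpolation=cv2.INTER_CUBIC)
cv2.imwrite("pics/salt.png",np.hstack([a,b]))
E
```

```text
c1 top [0.5924 0.2819] scene [0.5933 0.2834] tri [0.5927 0.2827 0.0173] 0.0011
c2 top [0.5957 0.1966] scene [0.5948 0.1975] tri [0.5953 0.1971 0.0197] 0.0011
c3 top [0.598  0.1107] scene [0.5983 0.1113] tri [0.5981 0.1109 0.0184] 0.0005
c4 top [0.6012 0.0249] scene [0.6016 0.0252] tri [0.6014 0.0249 0.0184] 0.0002
knob top [0.4285 0.388 ] scene [0.4271 0.3892] tri [0.4282 0.3884 0.169 ] 0.0015
tin top [0.4267 0.2549] scene [0.4314 0.2562] tri [0.4274 0.2556 0.0662] 0.0002
jar top [0.4209 0.1133] scene [0.4263 0.1158] tri [0.4216 0.1136 0.0992] 0.0007
jar cap top ((288.8268737792969, 241.21255493164062), (20.98299789428711, 21.65920639038086), 104.51561737060547) [0.42273709 0.11412661 0.106     ]
((218.0756072998047, 235.62890625), (26.929887771606445, 35.868770599365234), 93.96078491210938)
[[-0.     0.23  -0.973]
 [-0.    -0.973 -0.23 ]
 [-1.     0.     0.   ]]
```

View pics/salt.png

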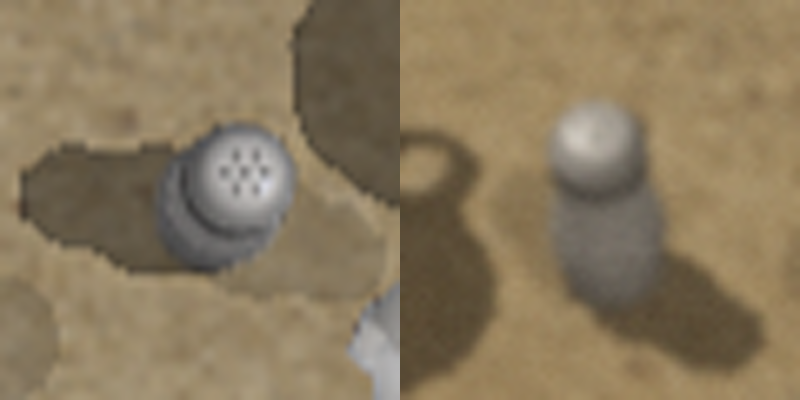

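Which goes where: mill (150,243) to coaster_4, jar with the red cap (289,241) to coaster_3, shaker (349,232) to coaster_2, tin (221,244) to coaster_1. For the jar, only the red-capped one fits the description; the two blue ones don't. The crop confirms this. I'll carry the arm around outside the vase slowly, watching the forces.

Request:
{"api": "drive_tool", "payload": {"moves": "0.04 0.02 0 0 0;0.04 0.02 0 0 0;0.04 0.02 0 0 0;0.04 0.02 0 0 0", "newtons": 15}}

```text
time: 1.1
ee_pos: [0.3048, -0.5276, 0.2337]
eef_rot: [0.702, 0.082, -0.702, 0.082]
ft_force: [-0.1, -0.6, -0.2]
width: 0.0869
```

```bash
python3 - <<'E'
from h import *
s=r.read_state();print({k:np.round(v,3) for k,v in s.items()})
w=[cams.camera(n)["color"][:,:,::-1] for n in("wrist","scene")]
cv2.imwrite("pics/m1.png",cv2.resize(np.hstack(w),(800,300)))
E
```

```text
{'time': np.float64(1.1), 'joint_positions': array([ 1.1  ,  0.303, -0.16 ,  1.5  ,  0.049,  1.343, -0.403]), 'joint_vel': array([-0.436,  0.034, -0.188, -0.036,  0.062,  0.012, -0.625]), 'joint_torque': array([  3.547, -61.157,  -0.43 , -38.361,  -0.221,   0.118,   1.324]), 'ee_pos': array([ 0.305, -0.528,  0.234]), 'eef_rot': array([ 0.702,  0.082, -0.702,  0.082]), 'ft_force': array([-0.108, -0.568, -0.155]), 'torque': array([-0.021, -0.038,  0.03 ]), 'width': np.float64(0.087)}
```

View pics/m1.png

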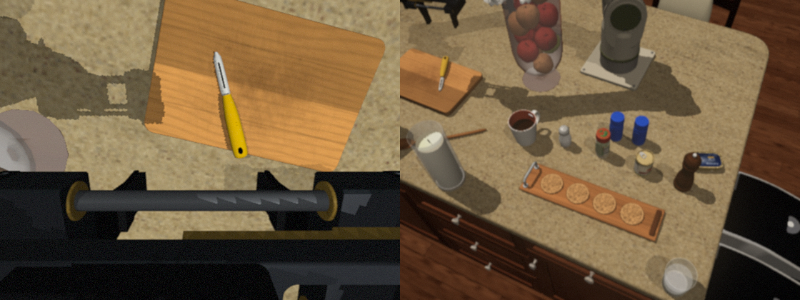

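Request:
{"api": "drive_tool", "payload": {"moves": "0.04 0.03 0 0 0;0.04 0.03 0 0 0;0.04 0.03 0 0 0;0.04 0.03 0 0 0;0 0 0 0 0"}}

```text
time: 1.82
ee_pos: [0.4672, -0.4045, 0.2335]
eef_rot: [0.703, 0.085, -0.701, 0.084]
ft_force: [0.0, -1.4, 0.5]
width: 0.0871
```

```bash
python3 - <<'E'
from h import *
s=r.read_state();print({k:np.round(v,3) for k,v in s.items()})
w=[cams.camera(n)["color"][:,:,::-1] for n in("top","scene")]
cv2.imwrite("pics/m2.png",cv2.resize(np.hstack(w),(800,300)))
E
```

```text
{'time': np.float64(1.825), 'joint_positions': array([ 0.85 ,  0.33 , -0.266,  1.471,  0.085,  1.352, -0.752]), 'joint_vel': array([ 0.053, -0.01 ,  0.067,  0.009,  0.021,  0.003,  0.04 ]), 'joint_torque': array([ -2.028, -61.017,  -4.043, -39.177,  -0.275,  -0.105,  -0.744]), 'ee_pos': array([ 0.467, -0.404,  0.234]), 'eef_rot': array([ 0.703,  0.085, -0.701,  0.084]), 'ft_force': array([ 0.034, -1.426,  0.475]), 'torque': array([-0.027,  0.057, -0.015]), 'width': np.float64(0.087)}
```

View pics/m2.png

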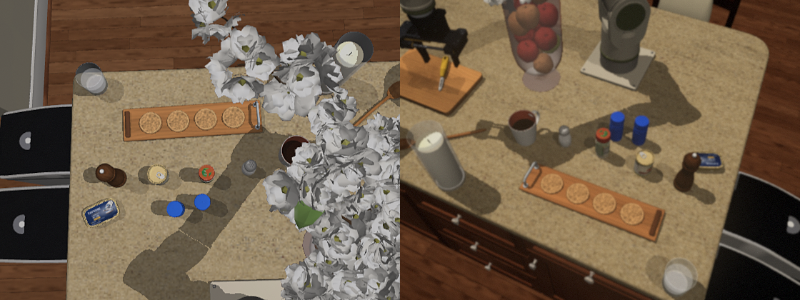

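Request:
{"api": "drive_tool", "payload": {"moves": "0.01 0.04 0 0 0;0.01 0.04 0 0 0;0.01 0.04 0 0 0;0 0 0 0 0;0 0 0 0 0"}}

```text
time: 2.55
ee_pos: [0.4925, -0.2903, 0.2337]
eef_rot: [-0.702, -0.081, 0.703, -0.081]
ft_force: [0.2, -0.3, 0.5]
width: 0.0868
```

```bash
python3 - <<'E'
from h import *
s=r.read_state();print({k:np.round(v,3) for k,v in s.items()})
E
```

```text
{'time': np.float64(2.55), 'joint_positions': array([ 0.735,  0.235, -0.331,  1.593,  0.079,  1.327, -0.949]), 'joint_vel': array([ 0.01 ,  0.008,  0.008, -0.005,  0.   ,  0.   , -0.003]), 'joint_torque': array([-1.6430e+00, -5.4640e+01, -3.8040e+00, -3.8609e+01, -2.4000e-01,
       -3.9000e-02, -2.8000e-02]), 'ee_pos': array([ 0.493, -0.29 ,  0.234]), 'eef_rot': array([-0.702, -0.081,  0.703, -0.081]), 'ft_force': array([ 0.224, -0.322,  0.512]), 'torque': array([-0.028, -0.04 ,  0.009]), 'width': np.float64(0.087)}
```

Request:
{"api": "drive_tool", "payload": {"moves": "0 0 0 0 0;0 0 0 0 0"}}

```text
time: 2.8
ee_pos: [0.4931, -0.2894, 0.2334]
eef_rot: [-0.702, -0.081, 0.703, -0.081]
ft_force: [0.2, 0.0, 0.4]
width: 0.0874
```

```bash
python3 - <<'E'
from h import *
s=r.read_state();print({k:np.round(v,3) for k,v in s.items()})
cv2.imwrite("pics/m3.png",cams.camera("scene")["color"][:,:,::-1])
cv2.imwrite("pics/m3t.png",cams.camera("top")["color"][:,:,::-1])
E
```

```text
{'time': np.float64(2.8), 'joint_positions': array([ 0.734,  0.235, -0.333,  1.593,  0.079,  1.327, -0.95 ]), 'joint_vel': array([-0.006, -0.001, -0.007,  0.   , -0.002,  0.001,  0.   ]), 'joint_torque': array([ 1.1500e-01, -5.4120e+01, -2.3550e+00, -3.8773e+01, -3.9000e-02,
       -3.5000e-02,  9.0000e-03]), 'ee_pos': array([ 0.493, -0.289,  0.233]), 'eef_rot': array([-0.702, -0.081,  0.703, -0.081]), 'ft_force': array([0.223, 0.041, 0.353]), 'torque': array([-0.008, -0.021,  0.059]), 'width': np.float64(0.087)}
```

View pics/m3.png

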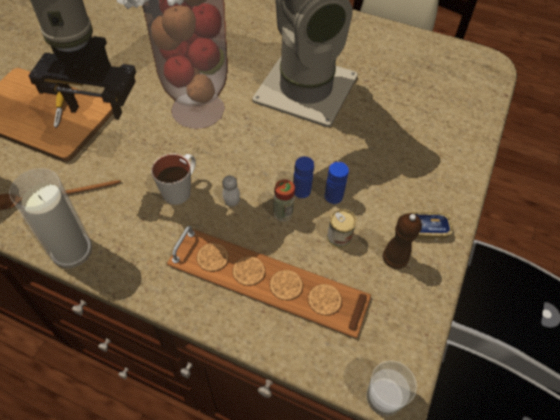

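View pics/m3t.png

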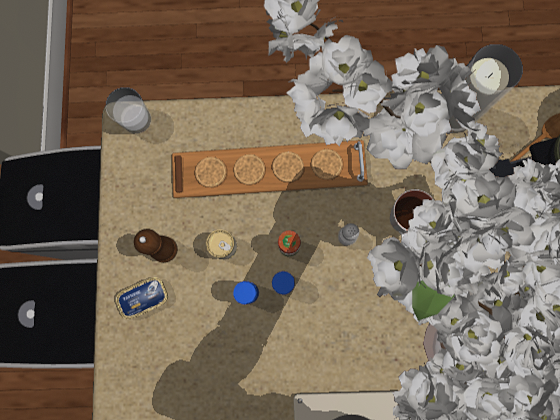

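Request:
{"api": "drive_tool", "payload": {"moves": "0 0.04 0 7 0;0 0.05 0 7 0;0 0.05 0 7 0;0 0.05 0 7 0;0 0.05 0 7 0;0 0.05 0 7 0;0 0.05 0 7 0;-0.01 0.05 0 7 0;-0.01 0.05 0 7 0;-0.01 0.05 0 7 0;-0.01 0.05 0 7 0;-0.01 0.05 0 0 0;-0.01 0.05 0 0 0;0 0 0 0 0;0 0 0 0 0;0 0 0 0 0"}}

```text
time: 4.9
ee_pos: [0.4345, 0.3503, 0.2335]
eef_rot: [0.499, 0.5, -0.499, 0.501]
ft_force: [-0.6, -0.0, 0.4]
width: 0.0869
```

```bash
python3 - <<'E'
from h import *
s=r.read_state();print({k:np.round(v,3) for k,v in s.items()})
for n in("wrist","top","scene"):
  cv2.imwrite(f"pics/a_{n}.png",cams.camera(n)["color"][:,:,::-1])
E
```

```text
{'time': np.float64(4.9), 'joint_positions': array([-0.008,  0.303, -0.901,  1.605,  0.243,  1.352, -0.937]), 'joint_vel': array([ 0.005, -0.002, -0.003,  0.   , -0.002,  0.001, -0.002]), 'joint_torque': array([-7.2300e-01, -4.6336e+01, -9.2030e+00, -3.7957e+01, -8.9000e-02,
       -5.0000e-02,  1.0000e-02]), 'ee_pos': array([0.435, 0.35 , 0.234]), 'eef_rot': array([ 0.499,  0.5  , -0.499,  0.501]), 'ft_force': array([-0.619, -0.034,  0.377]), 'torque': array([-0.067, -0.105,  0.006]), 'width': np.float64(0.087)}
```

View pics/a_wrist.png

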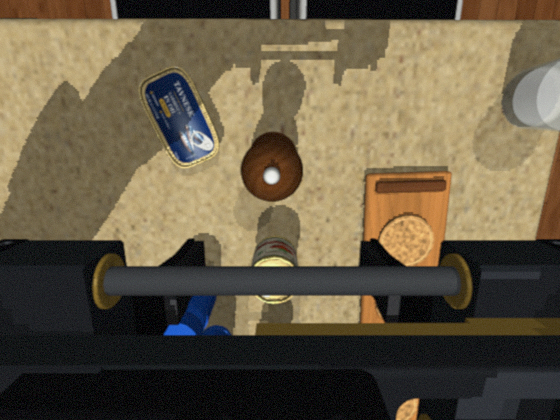

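View pics/a_scene.png

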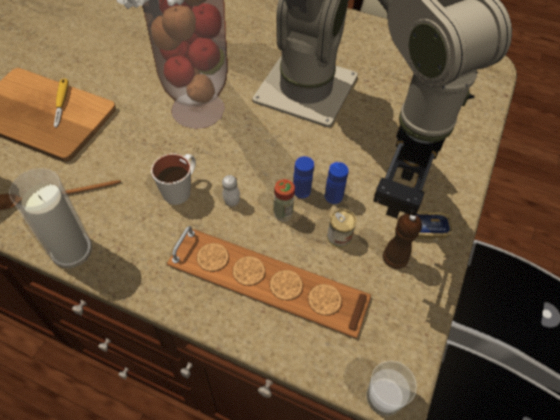

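```bash
python3 - <<'E'
from h import *
w=cams.camera("wrist");print(np.round(w["extrinsics"],3)[:3,3])
print("knob",onz(w,272,176,.166),"head outline",onz(w,272,170,.141))
print("tin",onz(w,273,284,.072))
for n,p in [("c1",(406,241))]: print(n,onz(w,*p,.019))
E
```

```text
[0.434 0.421 0.386]
knob [0.42758013 0.38782103 0.166     ] head outline [0.42683604 0.38883183 0.141     ]
tin [0.42512461 0.25176234 0.072     ]
c1 [0.59177197 0.28357651 0.019     ]
```

The wrist view shows the mill's knob at (272,176), so the mill is at (0.428, 0.388). That agrees with the top and scene views.

Request:
{"api": "drive_tool", "payload": {"moves": "-0.007 0.038 0 0 0;0 0 0 0 0;0 0 0 0 0;0 0 -0.03 0 0;0 0 -0.03 0 0;0 0 -0.02 0 0;0 0 -0.018 0 0;0 0 0 0 0;0 0 0 0 0.3;0 0 0 0 0.6;0 0 0 0 0.8;0 0 0 0 1;0 0 0 0 1;0 0 0 0 1", "newtons": 20}}

```text
time: 6.85
ee_pos: [0.4267, 0.3897, 0.1357]
eef_rot: [0.499, 0.501, -0.499, 0.501]
ft_force: [0.1, 1.1, 1.8]
width: 0.0476
```

```bash
python3 - <<'E'
from h import *
s=cams.camera("scene")["color"][:,:,::-1]
cv2.imwrite("pics/b.png",cv2.resize(s[120:320,300:500],(600,600)))
E
```

```text
(no output)
```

View pics/b.png

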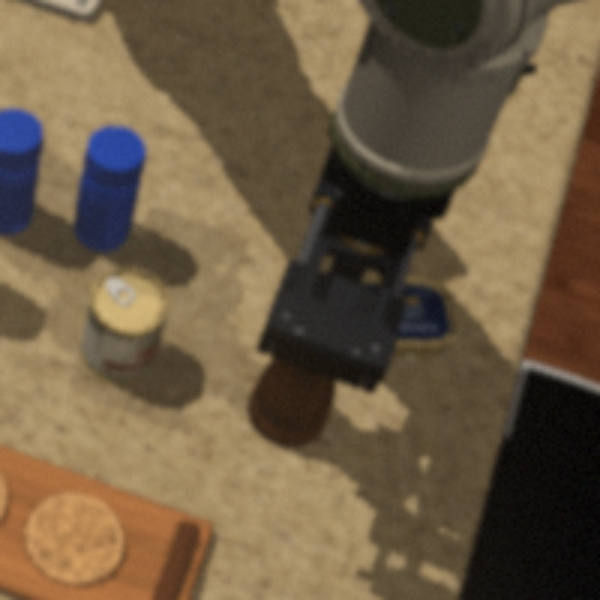

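Request:
{"api": "drive_tool", "payload": {"moves": "0 0 0.02 0 1;0 0 0.05 0 1;0 0 0.05 0 1;0.02 -0.04 0 0 1;0.02 -0.04 0 0 1;0.02 -0.04 0 0 1;0.02 -0.04 0 0 1;0.02 -0.04 0 0 1;0.02 -0.04 0 0 1;0.02 -0.04 0 0 1;0.02 -0.04 0 0 1;0.01 -0.03 0 0 1;0.004 -0.015 0 0 1;0 0 0 0 1;0 0 0 0 1;0 0 0 0 1"}}

```text
time: 8.9
ee_pos: [0.6003, 0.0264, 0.2559]
eef_rot: [0.498, 0.502, -0.498, 0.502]
ft_force: [0.3, 0.2, -2.4]
width: 0.0476
```

```bash
python3 - <<'E'
from h import *
s=r.read_state();print({k:np.round(v,3) for k,v in s.items()})
c=cams.camera("scene");w=cams.camera("wrist")
cv2.imwrite("pics/c_s.png",cv2.resize(c["color"][100:340,140:460,::-1],(800,600)))
cv2.imwrite("pics/c_w.png",w["color"][:,:,::-1])
E
```

```text
{'time': np.float64(8.9), 'joint_positions': array([ 0.452,  0.353, -0.731,  1.465,  0.236,  1.413, -0.278]), 'joint_vel': array([ 0.003,  0.003,  0.006, -0.003,  0.001,  0.001,  0.001]), 'joint_torque': array([ 1.7600e-01, -5.6259e+01, -8.6160e+00, -3.9144e+01, -1.0100e-01,
        1.5000e-02, -1.0000e-02]), 'ee_pos': array([0.6  , 0.026, 0.256]), 'eef_rot': array([ 0.498,  0.502, -0.498,  0.502]), 'ft_force': array([ 0.299,  0.21 , -2.421]), 'torque': array([ 0.012, -0.157, -0.009]), 'width': np.float64(0.048)}
```

View pics/c_s.png

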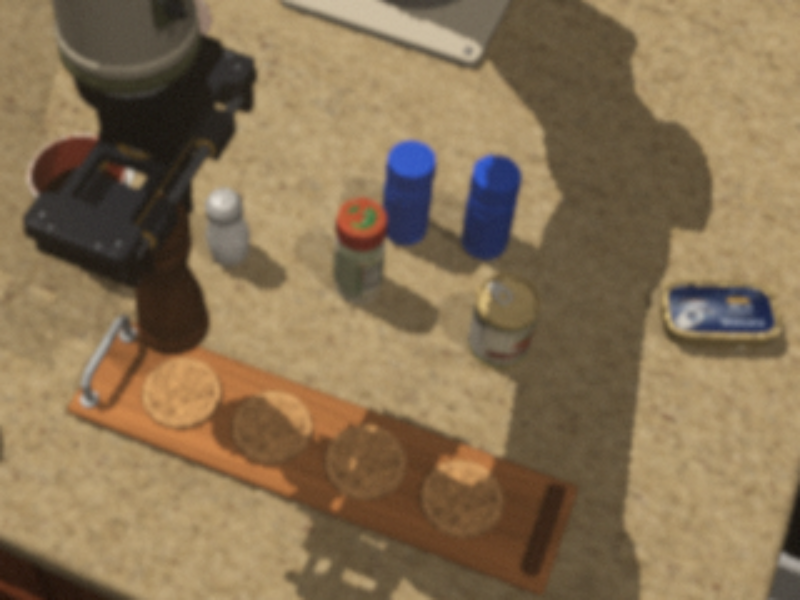

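View pics/c_w.png

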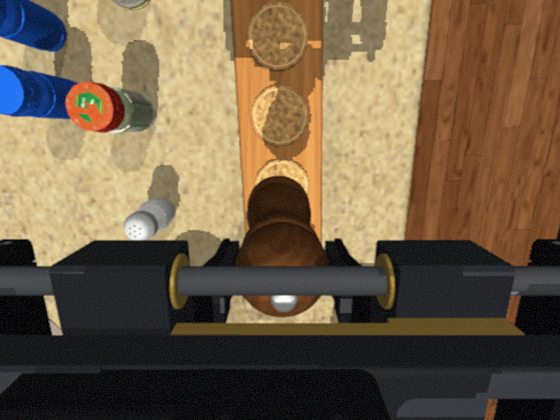

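Request:
{"api": "drive_tool", "payload": {"moves": "0.001 -0.001 -0.03 0 1;0 0 -0.03 0 1;0 0 -0.02 0 1;0 0 -0.01 0 1;0 0 -0.005 0 1;0 0 0 0 1;0 0 0 0 1"}}

```text
time: 9.88
ee_pos: [0.602, 0.0238, 0.1614]
eef_rot: [0.499, 0.501, -0.498, 0.502]
ft_force: [-0.2, 0.5, -1.5]
width: 0.0478
```

```bash
python3 - <<'E'
from h import *
c=cams.camera("scene");w=cams.camera("wrist")
for p in [(277,35),(281,114)]: print(p)
print(proj(c,[.601,.025,.019]),proj(c,[.601,.025,.024]))
cv2.imwrite("pics/d_s.png",cv2.resize(c["color"][170:290,150:310,::-1],(800,600),interpolation=cv2.INTER_CUBIC))
E
```

```text
(277, 35)
(281, 114)
[212.15591261 256.23607003] [211.9805636  255.08396876]
```

View pics/d_s.png

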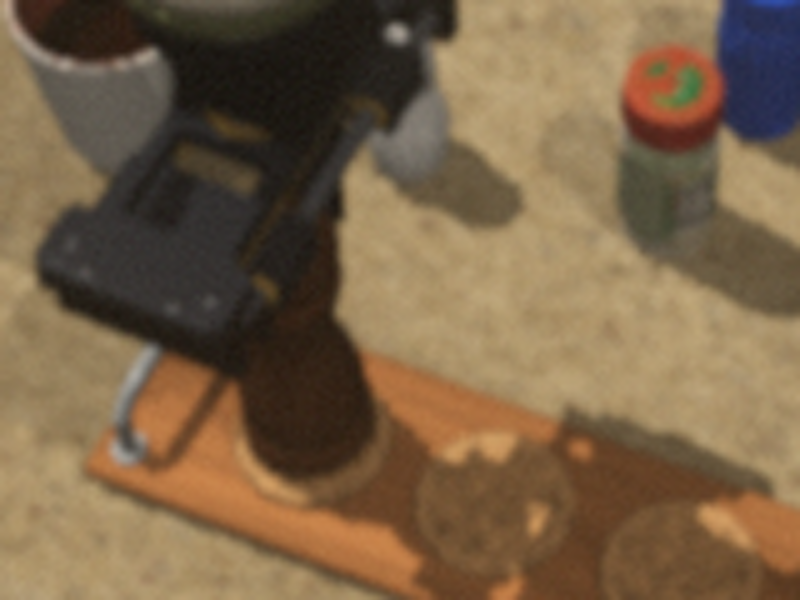

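Request:
{"api": "drive_tool", "payload": {"moves": "0 0 -0.004 0 1;0 0 -0.002 0 1;0 0 0 0 1;0 0 0 0 1"}}

```text
time: 10.48
ee_pos: [0.6017, 0.0238, 0.1547]
eef_rot: [0.499, 0.501, -0.499, 0.501]
ft_force: [0.3, 0.6, 0.0]
width: 0.0476
```

Request:
{"api": "drive_tool", "payload": {"moves": "0 0 -0.0005 0 1;0 0 0 0 1;0 0 0 0 0.3;0 0 0 0 0.1;0 0 0 0 0;0 0 0 0 0;0 0 0 0 0;0 0 0.02 0 0;0 0 0.04 0 0;0 0 0.05 0 0;0 0 0 0 0;0 0 0 0 0"}}

```text
time: 11.98
ee_pos: [0.6016, 0.0237, 0.2647]
eef_rot: [0.499, 0.501, -0.499, 0.502]
ft_force: [0.3, 0.7, -0.4]
width: 0.0865
```

```bash
python3 - <<'E'
from h import *
c=cams.camera("scene");w=cams.camera("wrist")
cv2.imwrite("pics/e_s.png",cv2.resize(c["color"][170:290,150:310,::-1],(800,600),interpolation=cv2.INTER_CUBIC))
cv2.imwrite("pics/e_w.png",w["color"][:,:,::-1])
E
```

```text
(no output)
```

View pics/e_s.png

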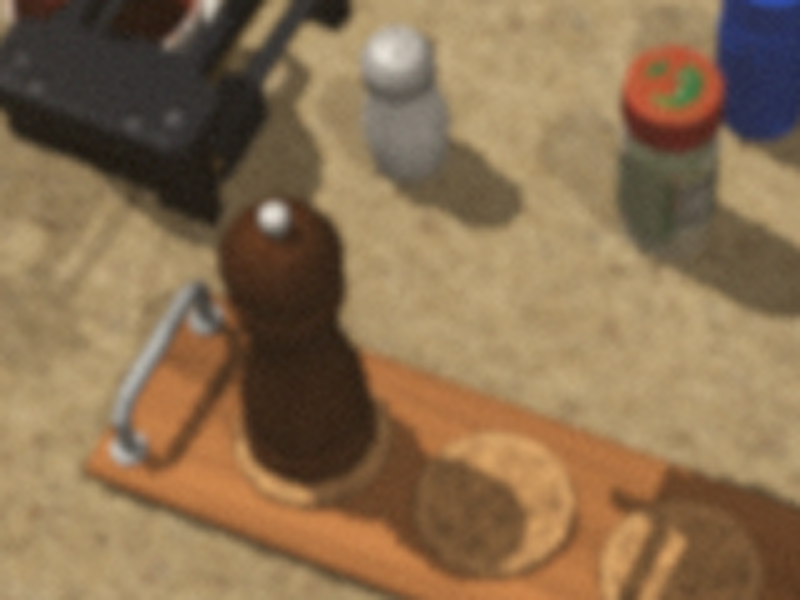

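View pics/e_w.png

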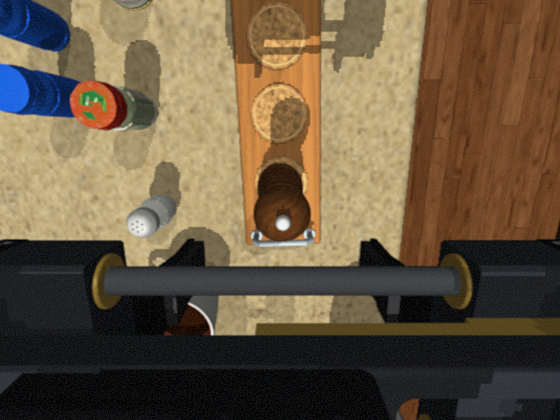

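The mill stands on coaster_4. The wrist view shows the knob at (283,223), the jar cap at (98,104) and the shaker top at (143,220). I'll measure these, along with the blue jars.

```bash
python3 - <<'E'
from h import *
w=cams.camera("wrist");t=cams.camera("top")
print("knob",onz(w,283,223,.187),"jar",onz(w,98,104,.106),"salt",onz(w,143,220,.085),"c2",onz(w,276,36,.019),"c3",onz(w,279,113,.019))
for p in [(283,282),(245,292)]: print("blue",onz(t,*p,.106))
E
```

```text
knob [0.60243452 0.02278026 0.187     ] jar [0.42623229 0.11518939 0.106     ] salt [ 0.44640927 -0.00610949  0.085     ] c2 [0.59385265 0.19657604 0.019     ] c3 [0.59749222 0.11167422 0.019     ]
blue [0.34338886 0.12818724 0.106     ]
blue [0.32639631 0.20267259 0.106     ]
```

Request:
{"api": "drive_tool", "payload": {"moves": "-0.03 0.015 0 9 0;-0.03 0.015 0 9 0;-0.03 0.015 0 9 0;-0.03 0.015 0 9 0;-0.03 0.015 0 9 0;-0.029 0.015 0 0 0;0 0 -0.04 0 0;0 0 0 0 0;0 0 0 0 0;0 0 0 0 0"}}

```text
time: 13.42
ee_pos: [0.4233, 0.1138, 0.2251]
eef_rot: [0.269, 0.654, -0.269, 0.654]
ft_force: [0.8, -0.2, 0.3]
width: 0.0873
```

```bash
python3 - <<'E'
from h import *
w=cams.camera("wrist");print(r.read_state()["ee_pos"],proj(w,[.423,.114,.106]))
cv2.imwrite("pics/f_w.png",w["color"][:,:,::-1])
E
```

```text
[0.4232394  0.1138118  0.22493998] [281.09284529 207.47202947]
```

View pics/f_w.png

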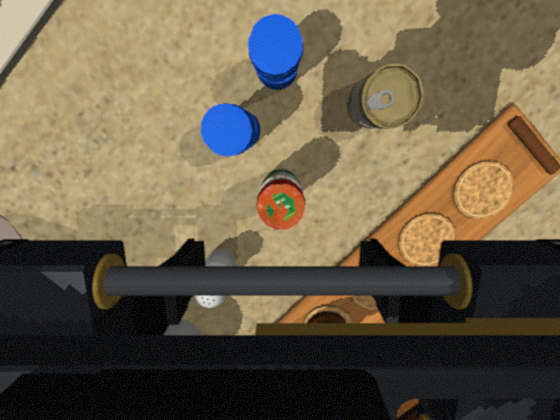

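Request:
{"api": "drive_tool", "payload": {"moves": "0 0 -0.05 0 0;0 0 -0.05 0 0;0 0 -0.04 0 0;0 0 -0.025 0 0;0 0 0 0 0;0 0 0 0 0.3;0 0 0 0 0.6;0 0 0 0 0.8;0 0 0 0 1;0 0 0 0 1;0 0 0 0 1", "newtons": 15}}

```text
time: 14.85
ee_pos: [0.4226, 0.1136, 0.0592]
eef_rot: [0.269, 0.654, -0.269, 0.654]
ft_force: [-0.0, -0.8, 2.6]
width: 0.0439
```

Request:
{"api": "drive_tool", "payload": {"moves": "0 0 0.02 0 1;0 0 0.04 -9 1;0 0 0.04 -9 1;0.02 0 0 -9 1;0.03 0 0 -9 1;0.03 0 0 -9 1;0.03 0 0 0 1;0.03 -0.001 0 0 1;0.02 -0.001 0 0 1;0.015 -0.001 0 0 1;0 0 0 0 1;0 0 0 0 1;0 0 -0.03 0 1;0 0 -0.03 0 1;0 0 -0.015 0 1;0 0 0 0 1;0 0 0 0 1"}}

```text
time: 16.98
ee_pos: [0.5982, 0.111, 0.0853]
eef_rot: [0.499, 0.501, -0.498, 0.502]
ft_force: [0.8, -0.1, -2.0]
width: 0.0436
```

```bash
python3 - <<'E'
from h import *
c=cams.camera("scene")
cv2.imwrite("pics/g_s.png",cv2.resize(c["color"][170:320,170:370,::-1],(800,600),interpolation=cv2.INTER_CUBIC))
E
```

```text
(no output)
```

View pics/g_s.png

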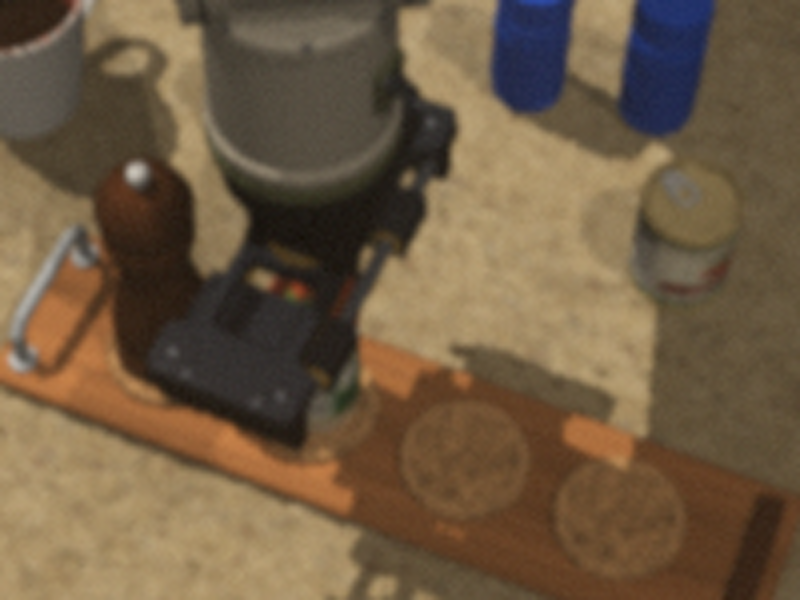

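Request:
{"api": "drive_tool", "payload": {"moves": "0 0 -0.004 0 1;0 0 -0.003 0 1;0 0 0 0 1;0 0 0 0 1"}}

```text
time: 17.52
ee_pos: [0.5979, 0.1111, 0.0779]
eef_rot: [0.499, 0.501, -0.498, 0.501]
ft_force: [-2.4, -1.0, 6.8]
width: 0.044
```

Request:
{"api": "drive_tool", "payload": {"moves": "0 0 0 0 0.35;0 0 0 0 0.1;0 0 0 0 0;0 0 0 0 0;0 0 0 0 0;0 0 0.03 0 0;0 0 0.05 0 0;0 0 0.06 0 0;0 0 0.04 0 0;0 0 0 0 0;0 0 0 0 0"}}

```text
time: 18.9
ee_pos: [0.5973, 0.1105, 0.2562]
eef_rot: [0.499, 0.501, -0.499, 0.501]
ft_force: [-0.0, -0.7, 0.5]
width: 0.0867
```

```bash
python3 - <<'E'
from h import *
c=cams.camera("scene");w=cams.camera("wrist")
cv2.imwrite("pics/h_s.png",np.hstack([cv2.resize(c["color"][170:320,150:350,::-1],(400,300),interpolation=cv2.INTER_CUBIC),cv2.resize(w["color"][:,:,::-1],(400,300))]))
cv2.imwrite("pics/h_w.png",w["color"][:,:,::-1])
E
```

```text
(no output)
```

View pics/h_s.png

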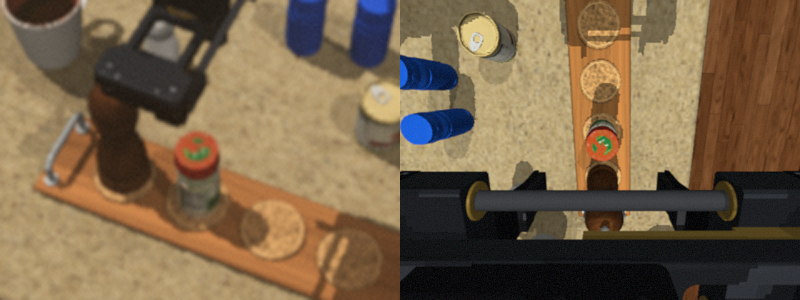

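View pics/h_w.png

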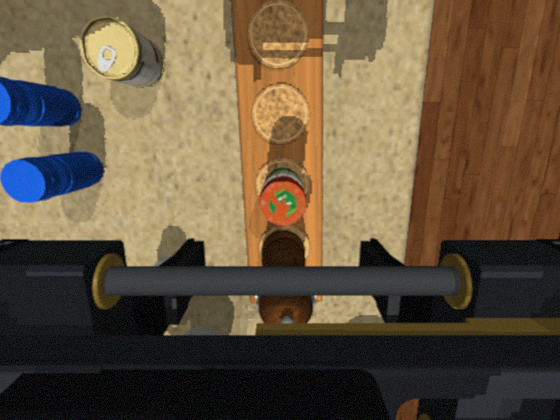

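Request:
{"api": "drive_tool", "payload": {"moves": "-0.03 -0.024 0 0 0;-0.03 -0.024 0 0 0;-0.03 -0.024 0 0 0;-0.03 -0.024 0 0 0;-0.034 -0.024 0 0 0;0 0 -0.03 0 0;0 0 0 0 0;0 0 0 0 0;0 0 0 0 0"}}

```text
time: 20.12
ee_pos: [0.4442, -0.0088, 0.2277]
eef_rot: [0.499, 0.501, -0.498, 0.501]
ft_force: [-0.1, -0.3, 0.3]
width: 0.0872
```

```bash
python3 - <<'E'
from h import *
w=cams.camera("wrist");print(r.read_state()["ee_pos"],proj(w,[.443,-.01,.085]))
cv2.imwrite("pics/i_w.png",cv2.resize(w["color"][100:300,150:410,::-1],(780,600)))
E
```

```text
[ 0.44411274 -0.00892819  0.22759595] [280.0664334  203.45884936]
```

View pics/i_w.png

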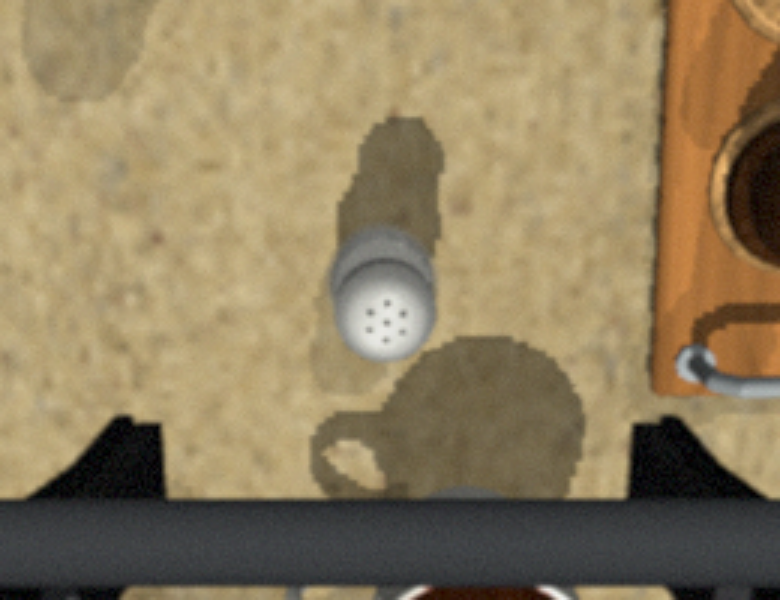

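Request:
{"api": "drive_tool", "payload": {"moves": "-0.001 -0.003 -0.05 0 0;0 0 -0.05 0 0;0 0 -0.05 0 0;0 0 -0.028 0 0;0 0 -0.01 0 0;0 0 0 0 0;0 0 0 0 0.3;0 0 0 0 0.6;0 0 0 0 0.8;0 0 0 0 1;0 0 0 0 1;0 0 0 0 1"}}

```text
time: 21.68
ee_pos: [0.4425, -0.0123, 0.0391]
eef_rot: [0.499, 0.501, -0.499, 0.501]
ft_force: [-0.5, -0.4, 0.6]
width: 0.0414
```

Request:
{"api": "drive_tool", "payload": {"moves": "0 0 0.02 0 1;0 0 0.05 0 1;0 0 0.05 0 1;0 0.04 0 0 1;0 0.04 0 0 1;0.02 0.04 0 0 1;0.02 0.04 0 0 1;0.02 0.04 0 0 1;0.03 0.003 0 0 1;0.03 0.003 0 0 1;0.03 0.003 0 0 1;0.003 0 0 0 1;0 0 0 0 1;0 0 -0.04 0 1;0 0 -0.04 0 1;0 0 -0.015 0 1;0 0 0 0 1;0 0 0 0 1"}}

```text
time: 23.92
ee_pos: [0.5963, 0.1972, 0.0659]
eef_rot: [0.5, 0.501, -0.498, 0.502]
ft_force: [-0.3, -0.8, -1.2]
width: 0.0414
```

```bash
python3 - <<'E'
from h import *
c=cams.camera("scene")
cv2.imwrite("pics/j_s.png",cv2.resize(c["color"][170:320,200:400,::-1],(800,600),interpolation=cv2.INTER_CUBIC))
E
```

```text
(no output)
```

View pics/j_s.png

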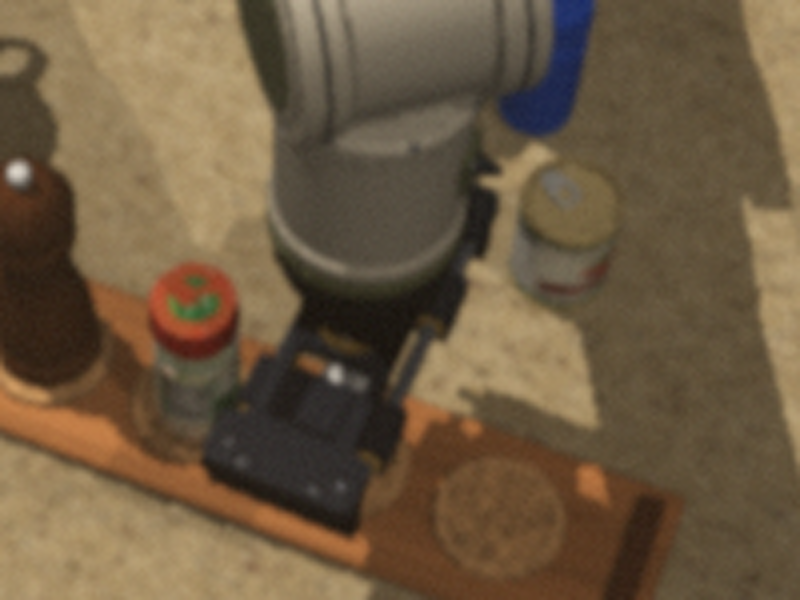

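Request:
{"api": "drive_tool", "payload": {"moves": "-0.001 0 -0.004 0 1;0 0 -0.003 0 1;0 0 0 0 1;0 0 0 0 1"}}

```text
time: 24.48
ee_pos: [0.5946, 0.1967, 0.0577]
eef_rot: [0.499, 0.501, -0.499, 0.501]
ft_force: [-1.8, -1.8, 5.0]
width: 0.0414
```

Request:
{"api": "drive_tool", "payload": {"moves": "0 0 0 0 0.35;0 0 0 0 0.1;0 0 0 0 0;0 0 0 0 0;0 0 0 0 0;0 0 0.03 0 0;0 0 0.05 0 0;0 0 0.06 0 0;0 0 0.04 0 0;0 0 0 0 0;-0.03 0.01 0 0 0;-0.04 0.012 0 0 0;-0.04 0.012 0 0 0;-0.04 0.012 0 0 0;-0.02 0.012 0 0 0;0 0 0 0 0;0 0 0 0 0;0 0 0 0 0"}}

```text
time: 26.72
ee_pos: [0.4256, 0.2541, 0.2369]
eef_rot: [0.499, 0.501, -0.499, 0.501]
ft_force: [0.1, -0.1, -0.1]
width: 0.0872
```

```bash
python3 - <<'E'
from h import *
w=cams.camera("wrist");c=cams.camera("scene");print(r.read_state()["ee_pos"],proj(w,[.4265,.2545,.072]))
cv2.imwrite("pics/k_w.png",np.hstack([cv2.resize(w["color"][60:360,100:460,::-1],(480,400)),cv2.resize(c["color"][170:330,190:318,::-1],(320,400))]))
E
```

```text
[0.42520163 0.25435122 0.2368886 ] [282.38467828 197.10385595]
```

View pics/k_w.png

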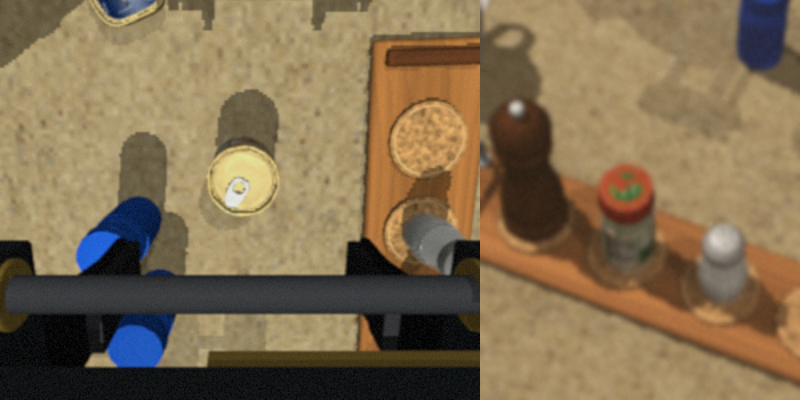

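Request:
{"api": "drive_tool", "payload": {"moves": "0 0.001 0 -9 0;0 0 0 -9 0;0 0 0 -9 0;0 0 0 -9 0;0 0 0 -9 0;0 0 0 0 0;0 0 -0.05 0 0;0 0 -0.05 0 0;0 0 -0.05 0 0;0 0 -0.035 0 0;0 0 -0.013 0 0;0 0 0 0 0;0 0 0 0 0.2;0 0 0 0 0.5;0 0 0 0 0.8;0 0 0 0 1;0 0 0 0 1;0 0 0 0 1", "newtons": 20}}

```text
time: 29.08
ee_pos: [0.4249, 0.2557, 0.0394]
eef_rot: [0.653, 0.272, -0.652, 0.272]
ft_force: [-0.5, -2.3, 6.2]
width: 0.0573
```

Request:
{"api": "drive_tool", "payload": {"moves": "0 0 0.02 0 1;0 0 0.05 0 1;0 0 0.05 0 1;0.02 0.003 0 9 1;0.02 0.004 0 9 1;0.03 0.004 0 9 1;0.03 0.004 0 9 1;0.03 0.004 0 9 1;0.02 0.004 0 0 1;0.018 0.004 0 0 1;0 0 0 0 1;0 0 0 0 1;0 0 -0.04 0 1;0 0 -0.04 0 1;0 0 -0.015 0 1;0 0 0 0 1;0 0 0 0 1"}}

```text
time: 31.2
ee_pos: [0.5933, 0.2834, 0.066]
eef_rot: [0.5, 0.501, -0.498, 0.501]
ft_force: [-0.3, 0.6, -1.8]
width: 0.0571
```

```bash
python3 - <<'E'
from h import *
c=cams.camera("scene")
cv2.imwrite("pics/l_s.png",cv2.resize(c["color"][170:350,200:440,::-1],(800,600),interpolation=cv2.INTER_CUBIC))
E
```

```text
(no output)
```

View pics/l_s.png

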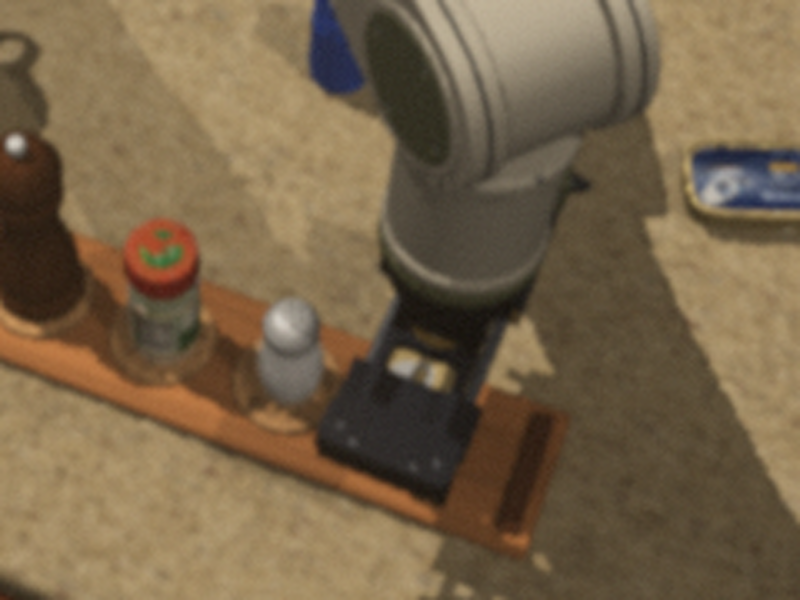

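Request:
{"api": "drive_tool", "payload": {"moves": "0 -0.001 -0.004 0 1;0 0 -0.003 0 1;0 0 0 0 1;0 0 0 0 1"}}

```text
time: 31.75
ee_pos: [0.5929, 0.2816, 0.0584]
eef_rot: [0.499, 0.501, -0.499, 0.501]
ft_force: [-2.4, -3.9, 9.7]
width: 0.057
```

Request:
{"api": "drive_tool", "payload": {"moves": "0 0 0 0 0.25;0 0 0 0 0.1;0 0 0 0 0;0 0 0 0 0;0 0 0 0 0;0 0 0.03 0 0;0 0 0.05 0 0;0 0 0.06 0 0;0 0 0.04 0 0;0 0 0 0 0;-0.04 0.02 0 0 0;-0.04 0.03 0 0 0;-0.04 0.04 0 0 0;-0.04 0.04 0 0 0;0 0 0 0 0;0 0 0 0 0"}}

```text
time: 33.75
ee_pos: [0.4328, 0.4111, 0.2362]
eef_rot: [0.498, 0.501, -0.499, 0.501]
ft_force: [0.5, -0.3, -0.1]
width: 0.0867
```

```bash
python3 - <<'E'
from h import *
s=cams.camera("scene");t=cams.camera("top")
cv2.imwrite("pics/z_s.png",cv2.resize(s["color"][130:330,150:417,::-1],(800,600),interpolation=cv2.INTER_CUBIC))
cv2.imwrite("pics/z_t.png",cv2.resize(t["color"][130:220,160:400,::-1],(800,300),interpolation=cv2.INTER_CUBIC))
cv2.imwrite("pics/z_tf.png",t["color"][:,:,::-1])
E
```

```text
(no output)
```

View pics/z_s.png

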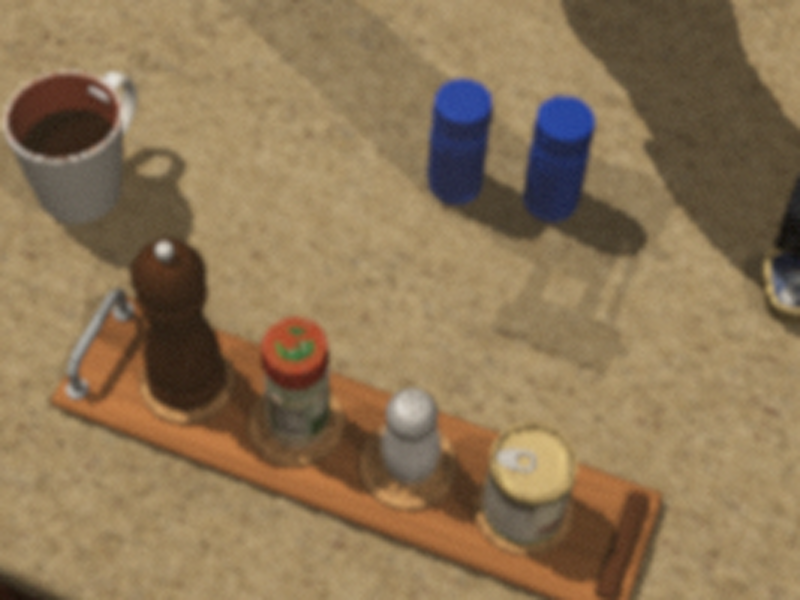

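View pics/z_t.png

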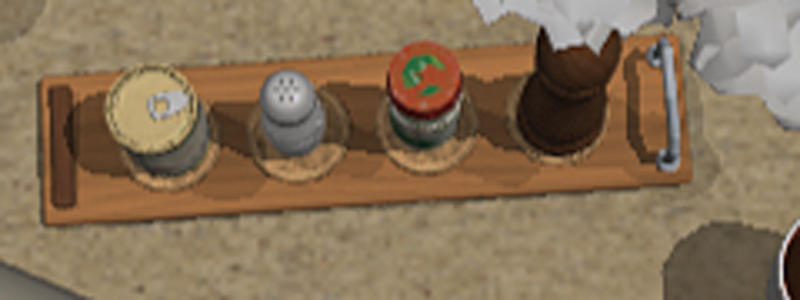

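View pics/z_tf.png

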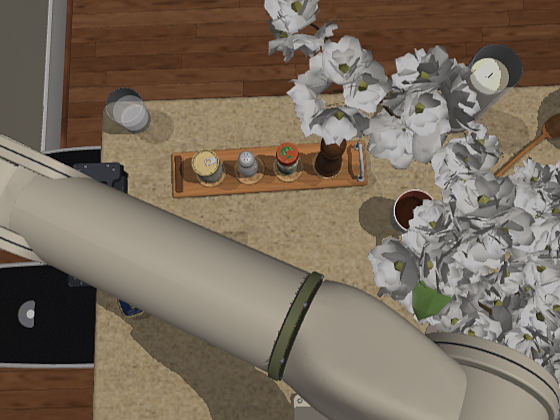

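All four stand upright and the mug hasn't moved. I'll check the centring numerically before handing in.

```bash
python3 - <<'E'
from h import *
s=cams.camera("scene");t=cams.camera("top")
T=lambda a:(a[0]/3.333+160-.35,a[1]/3.333+130-.35);S=lambda a:(a[0]/2.996+150-.33,a[1]/3+130-.33)
for n,a,b,z,c in [("tin",(152,110),(532,464),.091,(.5928,.2827)),("salt",(289,88),(412,410),.105,(.5954,.197)),("jar",(425,77),(295,347),.125,(.5981,.111)),("mill",None,(165,250),.187,(.6014,.0249))]:
    print(n,a and np.round(onz(t,*T(a),z)[:2]-c,4),np.round(onz(s,*S(b),z)[:2]-c,4))
from bench import ticket
print(r.read_state()["time"]);ticket.close_job()
E
```

```text
tin [ 0.0004 -0.0013] [ 0.0031 -0.0002]
salt [ 0.0047 -0.0022] [0.0043 0.0012]
jar [-0.0001  0.0005] [0.0014 0.0024]
mill None [ 0.0014 -0.0005]
33.95
the job is handed in; nothing more can be done
```

The tray is laid out and the job is handed in, at 33.95 s of the 118 s allowed. From the steel handle (the robot's right) outwards stand the pepper mill on coaster_4, the spice jar on coaster_3, the salt shaker on coaster_2 and the food tin on coaster_1.

- **Centring:** each stands within about 5 mm of its coaster's centre. The salt shaker is furthest off, at about 4–5 mm; the others are about 3 mm or less.
- **Views used:** the tin, jar and shaker were checked in both the scene and top views, which agreed to about 3 mm. The flowers hid the mill's top from the top camera, so its final check is from the scene view. A wrist view just after I set it down put its knob within about 2–3 mm of the coaster's centre.
- **State at hand-in:** all four are upright and let go, with the arm backed away and touching nothing. The mug and the blue look-alikes look unmoved.
- **Forces:** the highest wrist force reported at the end of any move was about 11 N. None of the checks failed.

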